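# Start the brass-bushing counting feeder

### The job

Start up the counting feeder for the next carton of brass bushings: press the raised end of the power rocker on the drive controller all the way down so that it is flipped over to on, then press the square key on the batch counter fully down and let it up to clear the old count, then press the plain round start button on the two-button station fully down and let it up. Do it by pressing only: do not lift, carry or shove the counter or the station, and do not press the mushroom-headed stop button or the counter's narrow key, or turn the feed knob. Leave everything else on the bench where it stands, and finish with the rocker still on.

Things in the scene. Friction and masses are not known exactly. Their poses are not given: they have to be found in the camera images.
- controller: Drive controller, a grey metal box 120 (x) x 170 (y) x 70 mm high, screwed to the bench, aluminium panel on top. Origin: centre of its underside, on the bench. z up; the cable glands are on its +x side; its y axis runs from the knob (at x -12, y -42 mm) to the power rocker (at x -10, y +42 mm).
- power (a joint): Power rocker, a black V-shaped rocker 30 mm (x) x 48 mm (along y) in a black bezel 5 mm high; it tips about the controller's x axis. 0 rad = off (end away from the knob raised, end towards the knob flush), 0.32 = on (the other way round). It is stiff and stays at any angle where it is left: about 4 N on the raised end moves it, and it must be pressed right down to its stop at 0.32 to be on. It always starts off.
- power_raised_end (a point): Point to press: on top of the rocker's end that lies away from the knob, raised at the start, 18 mm from the pivot, mid-width; about 84 mm above the bench when off. It moves with the rocker and is about 6 mm lower, nearly level with the pivot, when on (there still 3 mm above the bezel).
- knob_pointer (a point): Tip of the white pointer on top of the feed-rate knob, a black round bar knob of 20 mm radius standing 44 mm above the controller's panel; the pointer tip is 18 mm from the knob's axis. The knob is set anywhere at the start and must not be turned.
- counter: Batch counter, a grey plastic box 110 (x) x 150 (y) x 51 mm high standing loose on rubber feet (about 0.85 kg). Origin: centre of its underside, on the bench. Its raised display hood (6 mm) is along the +x side of the top, its two white keys along the -x side.
- reset_key (a joint): Travel of the counter's square reset key: 0 m up, 0.005 fully down; springs back, about 4 N holds it fully down.
- reset_key_top (a point): Centre of the top of the square reset key (24 x 24 mm), at x -24, y +40 mm on the counter, 62 mm above the bench when up; pressed downwards, and this point moves with it.
- set_key (a joint): Travel of the counter's narrow set key (24 x 12 mm, at x -24, y -40 mm on the counter, 80 mm from the reset key): 0 m up, 0.005 down. Not to be pressed.
- station: Start/stop station, a grey metal box 160 (x) x 68 (y) x 61 mm high standing loose on rubber feet (about 0.8 kg). Origin: centre of its underside, on the bench. Start button at x -40 mm, stop button at x +40 mm on its middle line; cable gland on the +x end.
- start_button (a joint): Travel of the round start button: 0 m up, 0.006 fully down; springs back, about 5 N holds it fully down.
- start_button_top (a point): Centre of the flat top of the start button, a plain black cylinder 30 mm in diameter, 14 mm above the station's top and 75 mm above the bench when up; in a steel collar 4 mm high; pressed downwards, and this point moves with it.
- stop_button (a joint): Travel of the stop button, a black mushroom head 40 mm in diameter standing 30 mm above the station's top: 0 m up, 0.006 down. Not to be pressed.
- sample_cup: Steel cup, 56 mm rim, 58 mm high, loose, standing close to the +y side of the station. Origin: centre of its underside.
- bushing_a: Brass bushing 18 mm in diameter, 20 mm high, standing loose among the units. Origin: centre of its underside.
- bushing_b: Second brass bushing, like the first.
- tape_roll: Roll of brown tape lying flat, 96 mm in diameter, 48 mm high, loose, behind the units. Origin: centre of its underside.
- scraper: Clear plastic scraper card 80 x 130 x 5 mm lying loose behind the units. Origin: centre of its underside.
- packed_carton: Closed cardboard carton (not the open one under the chute) 90 x 110 x 75 mm, loose, behind the units. Origin: centre of its underside.
- oil_bottle: White bottle 52 mm in diameter, 150 mm high, loose, behind the units. Origin: centre of its underside.

How it is judged:
On the way, in this order (a step that is already met when the one before it is completed fails the run):
1. the power rocker has been flipped to on (value of joint power above 0.25 rad), for 0.1 s.
2. then, with the power on, the counter's square reset key is pressed down (value of joint power above 0.25 rad and value of joint reset_key above 0.0038 m), for 0.05 s.
3. then, with the power on and the reset key up again, the start button is pressed down (value of joint power above 0.25 rad and value of joint reset_key below 0.001 m and value of joint start_button above 0.0045 m), for 0.05 s.
At the end, for the whole second after the job is handed in: The rocker is on (beyond 0.25 of 0.32 rad), all four keys and buttons are up (within 1 mm), the counter and the station stand upright and still within 25 mm of where they were, and every bystander is within 30 mm of where it was (value of joint power above 0.25 rad and value of joint each of reset_key, start_button, stop_button, set_key below 0.001 m and distance of each of counter, station from where it was at the start of the episode below 0.025 m and angle between each of counter, station's own z axis and vertical below 0.15 rad and linear speed of each of counter, station below 0.02 m/s and distance of each of sample_cup, bushing_a, bushing_b, tape_roll, scraper, packed_carton, oil_bottle from where it was at the start of the episode below 0.03 m); the robot touches nothing.
It fails at once if the reset key or the start button is pressed while the power is off (value of joint power below 0.25 rad and (value of joint reset_key above 0.0025 m or value of joint start_button above 0.003 m)).
It fails at once if the stop button or the counter's narrow set key is pressed (value of joint stop_button above 0.003 m or value of joint set_key above 0.0025 m).
It fails at once if the feed knob is turned (its pointer tip moves more than 6 mm) (distance of knob_pointer from where it was at the start of the episode above 0.006 m).
It fails at once if the counter or the station is lifted (15 mm) or shoved (25 mm) (height (world z) of any of counter, station above 0.015 m or distance of any of counter, station from where it was at the start of the episode above 0.025 m).
It fails at once if a bystander is moved more than 30 mm (distance of any of sample_cup, bushing_a, bushing_b, tape_roll, scraper, packed_carton, oil_bottle from where it was at the start of the episode above 0.03 m).
It also fails if it takes over 48 s, if anything falls off the work surface, if the arm or the gripper's body presses on something with over 40 N, if the wrist force passes 120 N, or if a joint passes its speed limit or range.

### The arm

A 6-joint arm with a two-finger parallel gripper is mounted at the origin on the work surface. World frame = base frame: x ahead of the robot, y to its left, z up, the work surface at z = 0. Lengths are in m, angles in rad, forces in N, time in s.
With the tool pointing down it reaches from about 0.425 to 0.95 m from the base axis. Payload 3.5 kg.
Tool frame: the origin (TCP) lies midway between the tips of the shut fingers; the grasp point (between the pads) lies 19 mm behind it; z points along the fingers, y is the line along which they close (so a half turn about z gives the same grasp; the last joint's range is limited). The gripper opens to 85 mm and grips with 20 to 120 N. Pads are 22 mm wide; open, the fingers measure 114 mm over their backs; the gripper's body (76 mm by 85 mm) begins 54 mm behind the grasp point. The pads swing forward as they close: fully open they stand 13 mm farther back than shut.
Start: joints at [1.144, 0.286, 1.577, -0, 1.279, -0.15], TCP at [0.184, 0.649, 0.231] pointing down, gripper open.
Joint ranges: [-2.77, 2.77], [-0.9, 2.22], [0.21, 2.48], [-1.53, 4.67], [0.24, 2.81], [-2.84, 2.84]. Speed limits (rad/s): [2.79, 2.79, 3.14, 3.14, 3.14, 3.14].

### API

Orientations are given as a unit quaternion [x, y, z, w].
In Python, from workcell import status, cams, order gives the robot as it stands.
- The arm moves only by the tool send_rows, never from a script. Its argument "series" is text: rows parted by semicolons, each of 7 numbers parted by spaces: the turn, a rotation vector about the tool's x, y, z normalised to -1 to 1, where 1 is pi/2 rad, then the shift along the tool's x, y, z normalised to -1 to 1, where 1 is 80 cm, then the opening, from 0 (shut) to 1 (fully open). In form: rx ry rz dx dy dz hand; .... A call has 1 to 20 rows; each row is the pose to reach, as a shift and turn from the pose commanded when the call began, along the tool's axes at that moment; what a row does not reach only later rows make up. A row lasts 1/8 s, in which the tool goes at most 62.5 mm and 10.7 degrees, less where a joint would pass 70% of its speed; a pose out of reach is approached as far as the arm can. A call with a number of a shift or a turn outside -1 to 1 is refused whole. A call with a gripper value outside its range is refused whole. The fingers move at their own pace and stop on an object; "newtons" is the grip in N (left out, the last holds). Time passes only in rows, so rows that repeat a pose let the fingers close. It gives the time, the measured TCP pose, the force, the opening and the grip force at its end, in the units of the state.
- status.observe(): the state, without advancing time (a new reading comes with each control period).
- cams.get_image(name): name is "scene" or "top" or "wrist"; returns (picture, depth): 384x512x3 uint8, blue, green, red; 384x512 float32, m along the optical axis (not along the pixel's ray), 0 where there is no reading.
- cams.calibration(name): a dict with "K" (3x3 intrinsics, pixels), "world_from_camera" (4x4, takes a point from camera to world coordinates); the wrist camera has in their place "mount" (4x4, takes a point from camera to tool coordinates, whose origin is the TCP and whose axes are the flange's). Camera axes: x right, y down, z forward; pixel columns grow to the right and rows downward; lengths in m; the calibration is good to about 2 mm. The wrist camera is an equidistant fisheye: a pixel r from the principal point sees the ray r / f radians off the axis. A picture is of the moment at which its call begins: read the wrist's pose just before it. calibration takes no time and is no camera call.
- order.finish_job(): hands the job in; it is judged then, once.
The state is a dict: "t": time; "joints": joint angles; "qd": joint speeds; "tau": joint torques, N m; "tcp_pos": TCP position; "tcp_rot": TCP orientation; "ft_force": force on the tool from outside, world axes, zero at the start; "torque": the same for the moment, N m; "grip_width": finger opening in m; "gripper_force": force on a finger pad.
Only numpy, scipy, OpenCV 4.12 (cv2) and the standard library are available. Lean on these libraries where they do the work, as an engineer would, in place of code of your own. Each camera call takes 0.05 s, during which the arm holds its last target. There are 200 camera calls.

## Working session

There is one attempt and no reset: what is moved stays moved. The work goes in short steps, Python scripts to look and compute and a tool call to move; the robot and the scene stay as the last step left them, time stands still between calls to the robot, and variables do not carry over. Pictures are saved under pics/ and viewed, at most 10 in all, crops included, and the job is handed in when it is done.

Besides the shell and the picture viewer there is one more tool, called after ">>>" as name(argument=value, ...) on one line, values as JSON. send_rows: Moves the arm, as the interface text tells. Scaled input: -1 to 1 covers 80 cm each way for a shift and pi/2 rad each way for a turn. Its arguments: {"type":"object","properties":{"series":{"type":"string"},"newtons":{"type":"number"}},"required":["series"]}

```bash
mkdir -p pics; cat > h.py <<'E'
import numpy as np, cv2
from workcell import status, cams, order
def snap(n,f):
    im,d=cams.get_image(n); cv2.imwrite(f'pics/{f}.png',im); np.save(f'pics/{f}.npy',d); return im,d
def world(n,d,u,v):
    c=cams.calibration(n);K=np.array(c['K']);T=np.array(c['world_from_camera'])
    z=float(np.median(d[v-1:v+2,u-1:u+2])); p=T@np.r_[z*(np.linalg.inv(K)@[u,v,1]),1]; return p[:3].round(4)
E
python3 - <<'E'
from h import *
s=status.observe();print({k:np.round(v,3) for k,v in s.items()})
a,_=snap('top','top');b,_=snap('scene','scene')
cv2.imwrite('pics/top2.png',cv2.resize(a,(800,600),interpolation=cv2.INTER_CUBIC))
cv2.imwrite('pics/scene2.png',cv2.resize(b,(800,600),interpolation=cv2.INTER_CUBIC))
E
```

```text
{'t': np.float64(0.0), 'joints': array([ 1.144,  0.287,  1.578,  0.   ,  1.279, -0.15 ]), 'qd': array([-0.   ,  0.   ,  0.002, -0.   ,  0.001,  0.   ]), 'tau': array([ 2.0000e-03, -4.0596e+01, -2.9264e+01, -0.0000e+00,  5.0000e-03,
       -0.0000e+00]), 'tcp_pos': array([0.184, 0.649, 0.23 ]), 'tcp_rot': array([ 0.138,  0.99 , -0.001, -0.   ]), 'ft_force': array([-0.234,  0.617,  0.084]), 'torque': array([ 0.03 , -0.004,  0.01 ]), 'gripper_force': np.float64(0.0), 'grip_width': np.float64(0.085)}
```

View pics/top2.png

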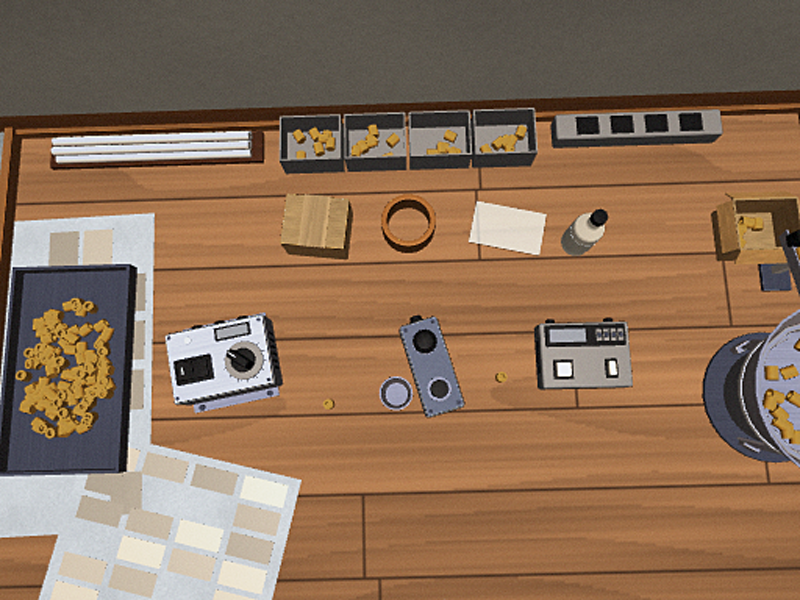

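View pics/scene2.png

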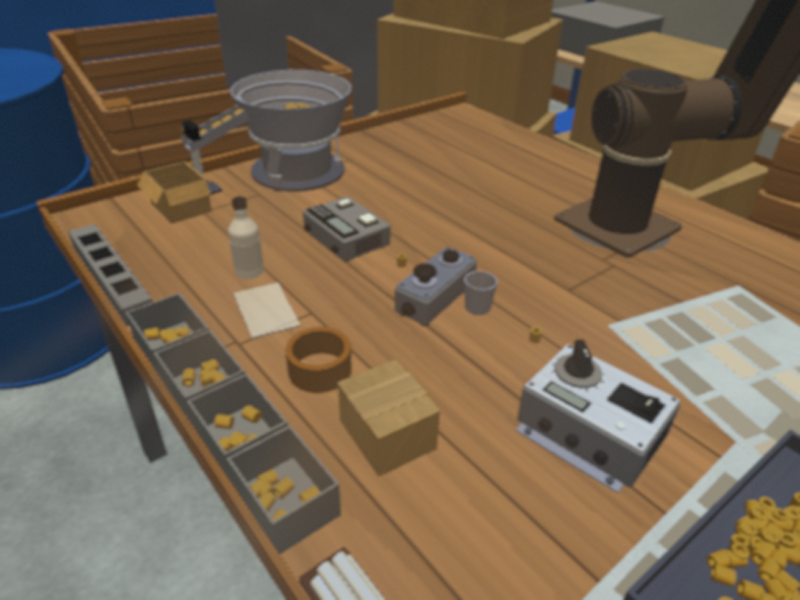

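The top view, enlarged to 800x600, shows the rocker at about (194,369), the knob at (242,358), the start button at (440,389), the stop button at (424,341), the square key at (564,369) and the narrow key at (612,368). I'll enlarge a crop and take depth readings.

```bash
python3 - <<'E'
from h import *
a=cv2.imread('pics/top.png');d=np.load('pics/top.npy')
l=cv2.resize(a[195:270,100:190],None,fx=6,fy=6,interpolation=cv2.INTER_CUBIC)
r=cv2.resize(a[195:270,255:345],None,fx=3,fy=3,interpolation=cv2.INTER_CUBIC)
k=cv2.resize(a[195:270,335:425],None,fx=3,fy=3,interpolation=cv2.INTER_CUBIC)
cv2.imwrite('pics/crop.png',np.vstack([np.hstack([l[:,:540], np.vstack([r,k])[:450,:260]])]))
for n,u,v in [('rock',124,236),('rockL',117,237),('rockR',131,235),('knob',155,229),('start',282,249),('stop',271,218),('reset',361,236),('set',392,236),('cup',253,252)]: print(n,world('top',d,u,v))
g=cv2.cvtColor(a,cv2.COLOR_BGR2HSV)
for n,x0,x1 in [('reset',350,372),('set',384,400)]:
    m=(g[225:248,x0:x1,2]>215); ys,xs=np.nonzero(m); print(n,xs.mean()+x0,ys.mean()+225,m.sum())
print(cams.calibration('top'))
E
```

```text
rock [0.487  0.362  0.0768]
rockL [0.4845 0.3779 0.082 ]
rockR [0.4891 0.3442 0.0763]
knob [0.4991 0.2727 0.1124]
start [ 0.4428 -0.0409  0.0746]
stop [ 0.5207 -0.0154  0.09  ]
reset [ 0.4707 -0.246   0.0615]
set [ 0.4684 -0.3253  0.0614]
cup [0.4395 0.0342 0.0038]
reset 360.7368421052632 236.07894736842104 76
set 391.61764705882354 235.0 34
{'K': array([[381.42770813,   0.        , 254.40122341],
       [  0.        , 381.42770813, 195.44536753],
       [  0.        ,   0.        ,   1.        ]]), 'world_from_camera': array([[-0.02732654, -0.98390816,  0.17657291,  0.40754689],
       [-0.99947634,  0.02995493,  0.01223675,  0.01308819],
       [-0.01732906, -0.17614606, -0.9842115 ,  1.05078947],
       [ 0.        ,  0.        ,  0.        ,  1.        ]])}
```

View pics/crop.png

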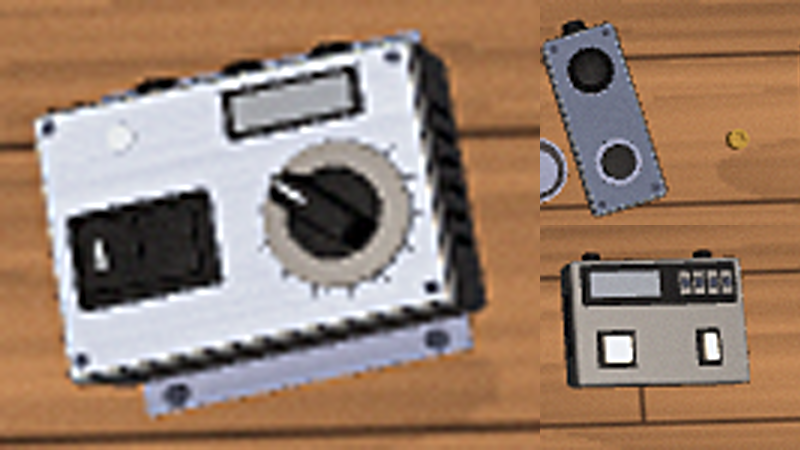

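The crop agrees with the depth readings: the rocker bezel centre is at original pixel (124.2,236.7) with its raised end on the left, and start is at (281,249). Heights (62, 75 and 84 mm) and spacings (about 80 mm) match the given sizes. Next I'll close the fingers and go above the rocker's raised end, about (0.482, 0.379).

>>> send_rows(series="0 0 -0.1 -0.1 -0.05 0 0;0 0 -0.2 -0.2 -0.1 0.03 0;0 0 -0.286 -0.3 -0.15 0.06 0;0 0 -0.286 -0.4 -0.2 0.09 0;0 0 -0.286 -0.45 -0.223 0.1 0;0 0 -0.286 -0.45 -0.223 0.1 0;0 0 -0.286 -0.45 -0.223 0.1 0;0 0 -0.286 -0.45 -0.223 0.1 0;0 0 -0.286 -0.45 -0.223 0.1 0;0 0 -0.286 -0.45 -0.223 0.1 0;0 0 -0.286 -0.45 -0.223 0.1 0", newtons=40)

```text
t: 1.48
tcp_pos: [0.4813, 0.3803, 0.1517]
tcp_rot: [-0.087, 0.996, 0.0, 0.0]
ft_force: [-0.8, 0.6, 0.1]
grip_width: -0.0001
gripper_force: 0.0
```

```bash
cat >> h.py <<'E'
from scipy.spatial.transform import Rotation as Ro
def delta(tgt):
    s=status.observe();R=Ro.from_quat(s['tcp_rot']); dw=np.array(tgt)-s['tcp_pos']
    print('tcp',np.round(s['tcp_pos'],4),'rows',(R.inv().apply(dw)/.8).round(4)); return R
def wray(u,v,z):  # wrist fisheye pixel -> world at height z
    s=status.observe();c=cams.calibration('wrist');K=np.array(c['K']);M=np.array(c['mount'])
    x=(u-K[0,2])/K[0,0];y=(v-K[1,2])/K[1,1];th=np.hypot(x,y);q=np.array([np.sin(th)*x/th,np.sin(th)*y/th,np.cos(th)])
    R=Ro.from_quat(s['tcp_rot']).as_matrix();o=R@M[:3,3]+s['tcp_pos'];r=R@M[:3,:3]@q
    return (o+r*(z-o[2])/r[2]).round(4)
E
python3 - <<'E'
from h import *
s=status.observe();print(s['t'],s['tcp_pos'],s['tcp_rot'],s['grip_width'],s['ft_force'])
R=delta([.482,.379,.1]);print(R.as_matrix().round(3))
a,_=snap('wrist','w1');cv2.imwrite('pics/w1b.png',cv2.resize(a,(800,600),interpolation=cv2.INTER_CUBIC))
E
```

```text
1.475 [0.48125307 0.38029595 0.15172824] [-8.70128824e-02  9.96207141e-01  1.50092746e-04  2.59609655e-04] -0.00010956256009338217 [-0.77098833  0.58089627  0.10650596]
tcp [0.4813 0.3803 0.1517] rows [-0.0006 -0.0018  0.0647]
[[-0.985 -0.173  0.   ]
 [-0.173  0.985  0.   ]
 [-0.001  0.    -1.   ]]
```

View pics/w1b.png

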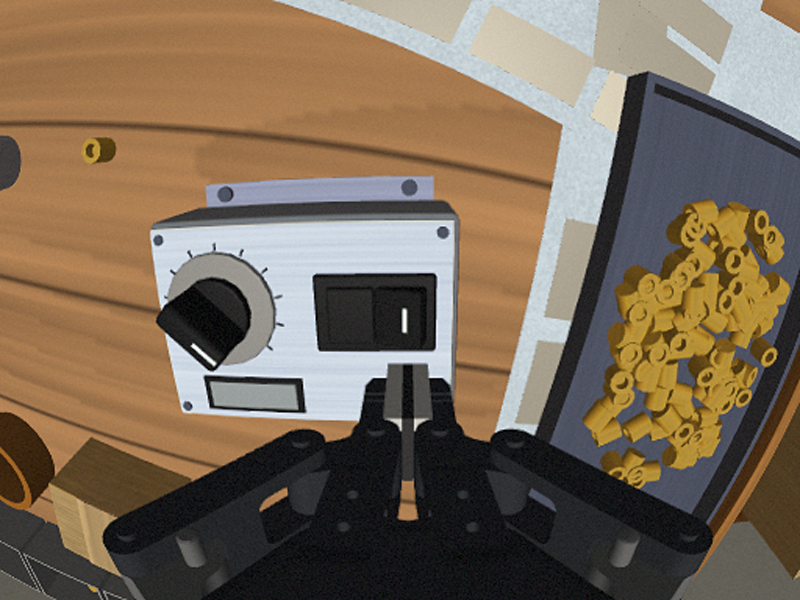

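The wrist view is square to the controller. It shows the rocker centre at about (375,312), the white mark on the raised end at (404,318), and the knob to the left, clear of the fingers.

```bash
python3 - <<'E'
from h import *
print(wray(375*.64,312*.64,.078),wray(407*.64,312*.64,.083),wray(215*.64,308*.64,.07))
delta([.482,.379,.09])
E
```

```text
[0.4818 0.3654 0.078 ] [0.4772 0.3807 0.083 ] [0.4981 0.279  0.07  ]
tcp [0.4814 0.3802 0.1517] rows [-0.0005 -0.0016  0.0771]
```

The two measurements agree within 4 mm and the tool is over the raised end. I'll go straight down in steps.

>>> send_rows(series="0 0 0 0 0 0.04 0;0 0 0 0 0 0.07 0;0 0 0 0 0 0.08 0;0 0 0 0 0 0.085 0;0 0 0 0 0 0.09 0;0 0 0 0 0 0.09 0")

```text
t: 2.28
tcp_pos: [0.4828, 0.3801, 0.0805]
tcp_rot: [-0.086, 0.996, 0.001, 0.001]
ft_force: [-0.9, 1.2, 2.5]
grip_width: 0.0002
gripper_force: 1.0
```

>>> send_rows(series="0 0 0 0 0 0.002 0;0 0 0 0 0 0.004 0;0 0 0 0 0 0.004 0")

```text
t: 2.65
tcp_pos: [0.4829, 0.3803, 0.0778]
tcp_rot: [-0.086, 0.996, 0.001, 0.001]
ft_force: [-2.3, 2.1, 7.3]
grip_width: -0.0003
gripper_force: 3.7
```

>>> send_rows(series="0 0 0 0 0 0.0015 0;0 0 0 0 0 0.003 0;0 0 0 0 0 0.003 0")

```text
t: 3.02
tcp_pos: [0.483, 0.3803, 0.0777]
tcp_rot: [-0.086, 0.996, 0.001, 0.001]
ft_force: [-6.5, 0.2, 16.9]
grip_width: -0.0001
gripper_force: 8.4
```

The height stalled at 77.7 mm while the force rose to 17 N, so the rocker is on its stop. I'll lift off and check.

>>> send_rows(series="0 0 0 0 0 -0.03 0;0 0 0 0 0 -0.1 0;0 0 0 0 0 -0.1 0;0 0 0 0 0 -0.1 0")

```text
t: 3.52
tcp_pos: [0.4818, 0.3786, 0.153]
tcp_rot: [-0.086, 0.996, -0.001, -0.0]
ft_force: [0.3, 0.1, -0.3]
grip_width: 0.0
gripper_force: 0.0
```

```bash
python3 - <<'E'
from h import *
a,d=snap('wrist','w2')
cv2.imwrite('pics/w2c.png',cv2.resize(a[160:240,180:300],None,fx=5,fy=5,interpolation=cv2.INTER_CUBIC))
delta([.4705,-.2455,.15])
E
```

```text
tcp [0.4812 0.3784 0.1519] rows [ 0.147  -0.7661  0.004 ]
```

View pics/w2c.png

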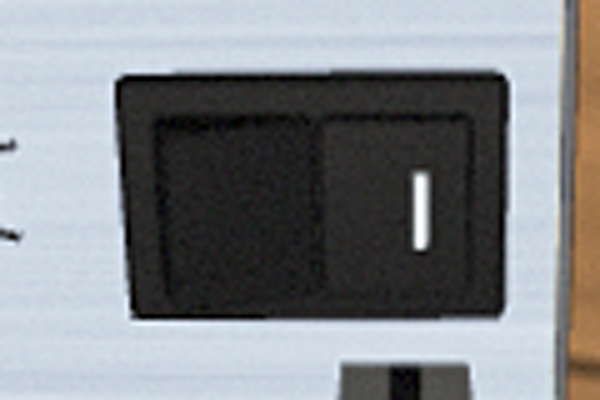

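The marked half, with its mark at (420,210) in the crop, now lies flat and the knob-side half is tilted, so the rocker is on. Moving to above the reset key.

>>> send_rows(series="0 0 0 0.01 -0.04 -0.02 0;0 0 0.03 0.02 -0.11 -0.03 0;0 0 0.06 0.036 -0.18 -0.03 0;0 0 0.09 0.05 -0.25 -0.03 0;0 0 0.129 0.063 -0.32 -0.03 0;0 0 0.129 0.077 -0.39 -0.03 0;0 0 0.129 0.09 -0.46 -0.03 0;0 0 0.129 0.104 -0.53 -0.03 0;0 0 0.129 0.118 -0.6 -0.03 0;0 0 0.129 0.131 -0.67 -0.03 0;0 0 0.129 0.144 -0.74 -0.02 0;0 0 0.129 0.147 -0.766 0.004 0;0 0 0.129 0.147 -0.766 0.004 0;0 0 0.129 0.147 -0.766 0.004 0;0 0 0.129 0.147 -0.766 0.004 0;0 0 0.129 0.147 -0.766 0.004 0")

```text
t: 5.58
tcp_pos: [0.4717, -0.2439, 0.1511]
tcp_rot: [0.014, 1.0, -0.0, 0.0]
ft_force: [0.5, -0.1, -0.5]
grip_width: -0.0001
gripper_force: 0.0
```

```bash
python3 - <<'E'
from h import *
a,d=snap('wrist','w3')
cv2.imwrite('pics/w3b.png',cv2.resize(a,(800,600),interpolation=cv2.INTER_CUBIC))
delta([.4705,-.2455,.066])
E
```

```text
tcp [ 0.4716 -0.244   0.1511] rows [ 0.0014 -0.0019  0.1064]
```

View pics/w3b.png

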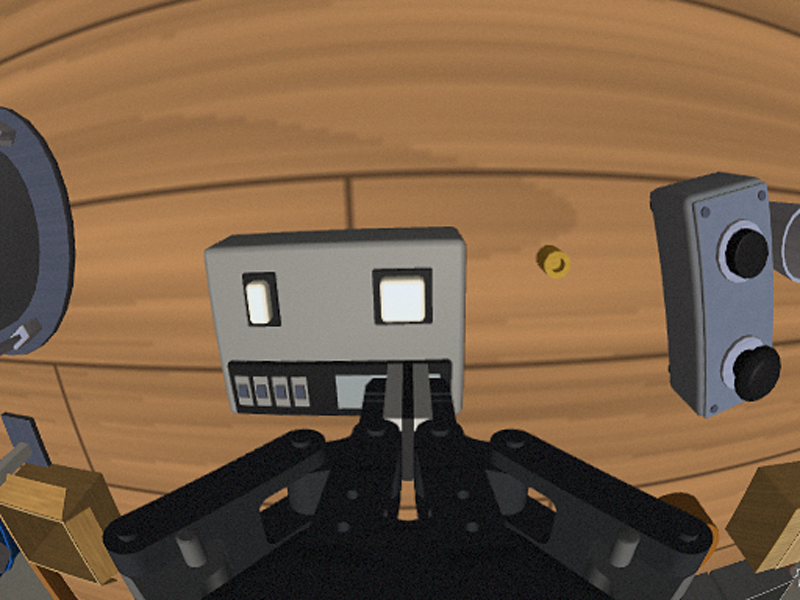

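The square key is at (402,299), the narrow one at (259,301) well to the left, and the start button at (746,253) on the right.

```bash
python3 - <<'E'
from h import *
print(wray(402*.64,299*.64,.062),wray(746*.64,253*.64,.075))
E
```

```text
[ 0.4676 -0.2455  0.062 ] [ 0.4409 -0.0443  0.075 ]
```

>>> send_rows(series="0 0 0 0.0025 -0.002 0.05 0;0 0 0 0.0025 -0.002 0.09 0;0 0 0 0.0025 -0.002 0.105 0;0 0 0 0.0025 -0.002 0.107 0;0 0 0 0.0025 -0.002 0.112 0;0 0 0 0.0025 -0.002 0.112 0")

```text
t: 6.38
tcp_pos: [0.4701, -0.2467, 0.0621]
tcp_rot: [0.015, 1.0, -0.001, 0.001]
ft_force: [-0.1, 0.7, -0.3]
grip_width: -0.0
gripper_force: 0.0
```

>>> send_rows(series="0 0 0 0 0 0.003 0;0 0 0 0 0 0.006 0;0 0 0 0 0 0.0075 0;0 0 0 0 0 0.0075 0")

```text
t: 6.88
tcp_pos: [0.4701, -0.2468, 0.0569]
tcp_rot: [0.015, 1.0, -0.0, 0.001]
ft_force: [-2.0, 0.6, 10.7]
grip_width: -0.0001
gripper_force: 5.0
```

The key bottomed out at 56.9 mm with 10.7 N. I'll lift and move above the start button.

>>> send_rows(series="0 0 0 0 0 -0.03 0;0 0 0 0 0 -0.11 0;0 0 0 0.01 0.06 -0.125 0;0 0 0 0.02 0.13 -0.125 0;0 0 0 0.033 0.2 -0.125 0;0 0 0 0.043 0.256 -0.115 0;0 0 0 0.043 0.256 -0.115 0;0 0 0 0.043 0.256 -0.115 0;0 0 0 0.043 0.256 -0.115 0")

```text
t: 8.0
tcp_pos: [0.4414, -0.0414, 0.1472]
tcp_rot: [0.016, 1.0, -0.0, 0.0]
ft_force: [-0.1, 0.8, -0.4]
grip_width: 0.0003
gripper_force: 0.0
```

```bash
python3 - <<'E'
from h import *
a,d=snap('wrist','w4')
cv2.imwrite('pics/w4b.png',cv2.resize(a,(800,600),interpolation=cv2.INTER_CUBIC))
delta([.442,-.041,.076])
E
```

```text
tcp [ 0.4414 -0.0415  0.1472] rows [-0.0006  0.0007  0.089 ]
```

View pics/w4b.png

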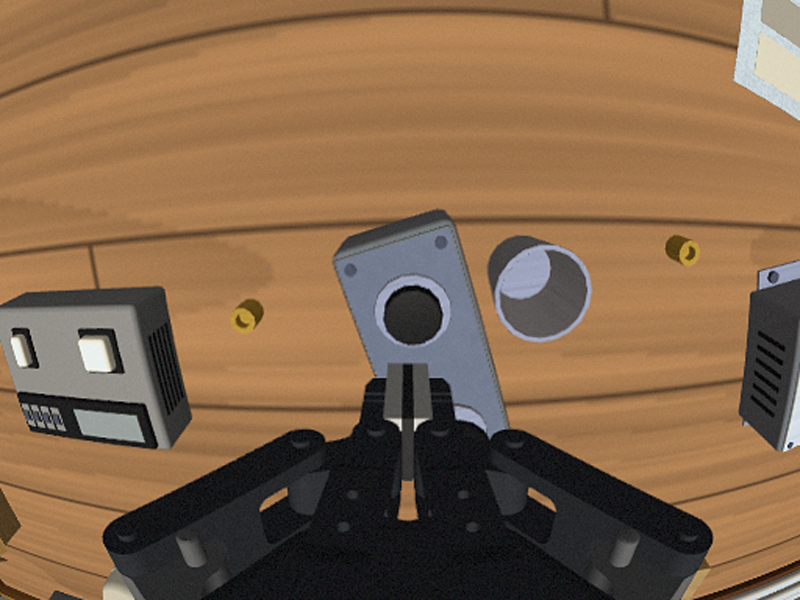

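The start button centre is at (412,314), just ahead of the fingertips. The stop button is under the hand on the +x side, and the cup is clear to the right.

```bash
python3 - <<'E'
from h import *
p=wray(412*.64,314*.64,.075);print(p);delta([(p[0]+.442)/2,(p[1]-.041)/2,.077])
E
```

```text
[ 0.4397 -0.038   0.075 ]
tcp [ 0.4414 -0.0415  0.1472] rows [0.0009 0.0025 0.0877]
```

>>> send_rows(series="0 0 0 0.001 0.003 0.04 0;0 0 0 0.001 0.003 0.07 0;0 0 0 0.001 0.003 0.085 0;0 0 0 0.001 0.003 0.09 0;0 0 0 0.001 0.003 0.09 0")

```text
t: 8.68
tcp_pos: [0.4408, -0.0384, 0.0755]
tcp_rot: [0.015, 1.0, -0.0, 0.0]
ft_force: [0.6, -0.7, -0.5]
grip_width: 0.0003
gripper_force: 0.0
```

>>> send_rows(series="0 0 0 0 0 0.003 0;0 0 0 0 0 0.006 0;0 0 0 0 0 0.009 0;0 0 0 0 0 0.009 0")

```text
t: 9.18
tcp_pos: [0.4414, -0.0384, 0.069]
tcp_rot: [0.015, 1.0, -0.0, 0.001]
ft_force: [-1.6, -0.7, 8.0]
grip_width: 0.0001
gripper_force: 3.7
```

The button is fully down: 69.0 mm at 8 N. Lifting clear, then a final look.

>>> send_rows(series="0 0 0 0 0 -0.03 0;0 0 0 0 0 -0.1 0;0 0 0 0 0 -0.17 0;0 0 0 0 0 -0.2 0;0 0 0 0 0 -0.2 0;0 0 0 0 0 -0.2 0")

```text
t: 9.93
tcp_pos: [0.4393, -0.0376, 0.2257]
tcp_rot: [0.015, 1.0, 0.001, -0.002]
ft_force: [-0.6, 0.2, -0.5]
grip_width: -0.0003
gripper_force: 0.0
```

```bash
python3 - <<'E'
from h import *
s=status.observe();print(s['t'],s['tcp_pos'],s['ft_force'])
a=cv2.imread('pics/scene.png');b,_=snap('scene','scene9')
c=np.vstack([x[150:320,180:440] for x in (a,b)])
cv2.imwrite('pics/cmp.png',cv2.resize(c,None,fx=1.7,fy=1.7,interpolation=cv2.INTER_CUBIC))
E
```

```text
9.925 [ 0.43930384 -0.03755686  0.22567953] [-0.56314016  0.20000495 -0.51047575]
```

View pics/cmp.png

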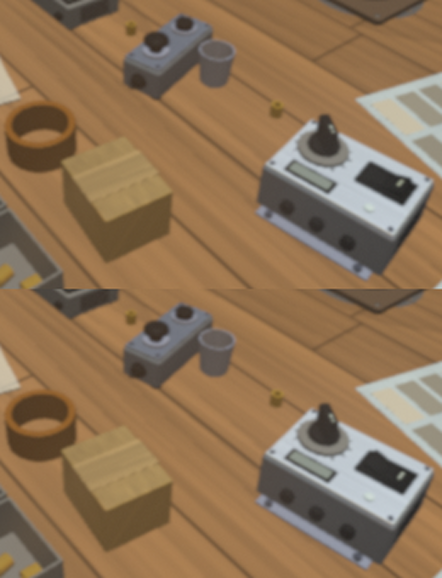

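In the before/after comparison the units, cup, bushings and knob have not moved and the rocker (lower picture, about (385,470)) is flipped. The hand is clear, so I'm handing in.

```bash
python3 -c "from workcell import order; print(order.finish_job())"
```

```text
the job is handed in; nothing more can be done
None
```

The job is handed in at about 10 s: the rocker was flipped on, then the reset key and start button were each pressed to the bottom and released, with nothing seen to move in the final picture (no verdict was returned).

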